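Lock the tensioner stud with its second nut

TASK

The first (lower) nut on the tensioner stud is already set; lock it. Run the second, larger nut above it down the thread until it meets the first nut, then tighten it firmly against it by feel, to about 0.6 newton metres; do not force it, the thread strips. Let go of it, and leave the motor, the bracket and the spanner where they are.

Things in the scene. Friction and masses are not known exactly. Their poses are not given: they have to be found in the camera images.
- jam_nut: Second nut, the one to turn: steel hexagon, 38 mm across flats, 44 across corners, 18 thick, level on the upright stud just above the smaller first nut. Origin at its centre, on the stud's axis, half-way up; z up. x, and every 60 degrees from x, is perpendicular to a flat: close the fingers along one of these. Its centre is 42 to 44 mm above the upright's flat top at the end.
- jam_under (a point): Centre of the second nut's underside, 9 mm below its centre. The nut only turns on its thread: clockwise seen from above it goes down 8 mm per turn (1.27 mm per radian). It starts 1.5 to 4.5 mm above the first nut (1.2 to 3.5 rad of turning; the gap is not measured), so it may take more than one grip. Until the nuts meet the thread drags with only 0.08 N m. It stays where it is left.
- stud_top (a point): Top end of the threaded stud, 11 mm above the second nut's top at the start, up to 6 mm more at the end. Once the nuts meet, the turning torque rises by about 1 N m per radian. Tight is about 0.6 N m while turning; below 0.4 N m it may still be loose, above 1 N m the thread strips. Friction takes up part of it when the hand stops or springs back: in small steps of 2 or 3 degrees, 0.4 to 0.6 N m is then read at a standstill.
- stand: Fixed tensioner stand: aluminium plate 150 x 130 x 8 mm, on it a square upright 70 x 70 mm, top 60 mm above the table. The stud, 18 mm thick, stands vertical in its middle. First nut: smaller steel hexagon glued on the stud, 27 mm across flats, 31 corners, 15 thick, its underside 18 to 20 mm above the upright; fingertips pass beside it. Origin: centre of the plate's underside, on the stud's axis.
- motor: Bystander: small dark motor lying on a plate, 62 mm long, 42 mm thick, with a shaft. Origin under its middle, on the table. Leave it alone.
- bracket: Bystander: aluminium angle bracket, 60 x 45 mm, 54 mm tall. Origin at the centre of its underside, on the table. Leave it alone.
- spanner: Bystander: steel open-ended spanner lying flat on the table on the robot's side of the stand. Leave it alone (it does not fit this nut).
Mind the look-alikes: they are no part of the job. Of the things shaped like the stand, the aluminium one is meant.

How it is judged:
On the way:
1. the second nut has been run down onto the first nut and bears on it (contact force between jam_nut and stand above 5 N).
At the end, for the whole second after the job is handed in: The second nut, released and at rest, presses on the first nut (which belongs to the stand) with more than 60 N: what tightening it with more than about 0.4 N m leaves (contact force between jam_nut and stand above 60 N and angular speed of jam_nut below 0.05 rad/s); the robot touches nothing.
It fails at once if the second nut is forced: it presses on the first nut with more than 220 N (over 1 N m of turning torque) (contact force between jam_nut and stand above 220 N).
It fails at once if the motor is moved more than 15 mm (distance of motor from where it was at the start of the episode above 0.015 m).
It fails at once if the bracket is moved more than 15 mm (distance of bracket from where it was at the start of the episode above 0.015 m).
It fails at once if the spanner is moved more than 15 mm (distance of spanner from where it was at the start of the episode above 0.015 m).
It also fails if it takes over 58 s, if anything falls off the work surface, if the arm or the gripper's body presses on something with over 40 N, if the wrist force passes 120 N, or if a joint passes its speed limit or range.

ROBOT

A 6-joint arm with a two-finger parallel gripper is mounted at the origin on the work surface. World frame = base frame: x ahead of the robot, y to its left, z up, the work surface at z = 0. Lengths are in m, angles in rad, forces in N, time in s.
With the tool pointing down it reaches from about 0.375 to 0.9 m from the base axis. Payload 3.1 kg.
Tool frame: the origin (TCP) lies between the finger pads; the fingertips stand 8 mm ahead of it and the grasp point (between the pads) lies 11 mm behind it; z points along the fingers, y is the line along which they close (so a half turn about z gives the same grasp; the last joint's range is limited). The gripper opens to 85 mm and grips with 20 to 120 N. Pads are 22 mm wide; open, the fingers measure 114 mm over their backs; the gripper's body (76 mm by 85 mm) begins 54 mm behind the grasp point. The pads swing forward as they close: fully open they stand 13 mm farther back than shut.
Start: joints at [-1.357, 0.527, 1.433, -0, 1.181, -0.178], TCP at [0.239, -0.578, 0.239] pointing down, gripper open.
Joint ranges: [-3.08, 3.08], [-0.75, 2.2], [0.22, 2.44], [-1.43, 4.57], [0, 2.65], [-2.85, 2.85]. Speed limits (rad/s): [2.79, 2.79, 3.14, 3.14, 3.14, 3.14].

INTERFACE

Orientations are given as a unit quaternion [x, y, z, w].
In Python, from station import readout, cams, sign_off gives the robot as it stands.
- The arm moves only by the tool send_rows, never from a script. Its argument "commands" is text: rows parted by semicolons, each of 5 numbers parted by spaces: the finger opening in mm, from 0 to 85.4, then the shift along the tool's x, y, z each as a share of 0.02 m, from -1 to 1, then the turn about the tool's z as a share of 4 degrees, from -1 to 1. In form: grip dx dy dz spin; .... A call has 1 to 20 rows; each row shifts and turns the commanded pose from where the row before left it, along the tool's axes as they then stand; what a row does not reach is not made up. A row lasts 1/12 s, in which the tool goes at most 41.7 mm and 7.16 degrees, less where a joint would pass 70% of its speed; a pose out of reach is approached as far as the arm can. A call with a number of a shift or a turn outside -1 to 1 is refused whole. A call with a gripper value outside its range is refused whole. The fingers move at their own pace and stop on an object; "grip_force" is the grip in N (left out, the last holds). Time passes only in rows, so rows that do not move let the fingers close. It gives the time, the measured TCP pose, the force, the opening and the grip force at its end, in the units of the state.
- readout.sense(): the state, without advancing time (a new reading comes with each control period).
- cams.snapshot(name): name is "side" or "top"; returns a dict with "pixels" (480x640x3 uint8, red, green, blue), "intrinsics" (3x3 intrinsics, pixels), "dist" ([k1, k2, p1, p2, k3] as OpenCV has them; the pictures are not rectified), "eye" and "rotation" of the camera in the world. Camera axes: x right, y down, z forward; pixel columns grow to the right and rows downward; lengths in m; the calibration is good to about 2 mm. A picture is of the moment at which its call begins. There is no depth.
- sign_off(): hands the job in; it is judged then, once.
The state is a dict: "t": time; "q": joint angles; "qd": joint speeds; "tau": joint torques, N m; "tcp_pos": TCP position; "tool_rot": TCP orientation; "force": force on the tool from outside, world axes, zero at the start; "ft_torque": the same for the moment, N m; "finger_gap": opening from 0.0 (shut) to 1.0 (fully open); "gripper_force": force on a finger pad.
Only numpy, scipy, OpenCV 4.12 (cv2) and the standard library are available. Lean on these libraries where they do the work, as an engineer would, in place of code of your own. Each camera call takes 0.05 s, during which the arm holds its last target. There are 200 camera calls.

## Working session

There is one attempt and no reset: what is moved stays moved. The work goes in short steps, Python scripts to look and compute and a tool call to move; the robot and the scene stay as the last step left them, time stands still between calls to the robot, and variables do not carry over. Pictures are saved under pics/ and viewed, at most 10 in all, crops included, and the job is handed in when it is done.

Besides the shell and the picture viewer there is one more tool, called after "Request:" as name(argument=value, ...) on one line, values as JSON. send_rows: Moves the arm, as the interface text tells. Its arguments: {"type":"object","properties":{"commands":{"type":"string"},"grip_force":{"type":"number"}},"required":["commands"]}

```bash
mkdir -p pics; ls; python3 - <<'E'
from station import readout,cams
import cv2,numpy as np
for n in("side","top"):
    s=cams.snapshot(n); cv2.imwrite(f"pics/{n}0.png",s["pixels"][:,:,::-1])
    print(n,s["intrinsics"],s["dist"],s["eye"],s["rotation"])
print(readout.sense())
E
```

```text
pics
side [[550.67280805   0.         317.19176367]
 [  0.         550.67280805 229.46383706]
 [  0.           0.           1.        ]] [-0.04870943  0.          0.          0.          0.        ] [0.12252591 0.86720777 0.92318165] [-0.18252721  0.89729915 -0.39323306  0.08310127]
top [[485.54106003   0.         311.54772787]
 [  0.         485.54106003 241.9162863 ]
 [  0.           0.           1.        ]] [0.0346455 0.        0.        0.        0.       ] [0.28214785 0.0415902  1.00397008] [-0.69568455  0.71240102 -0.07252125  0.05699527]
{'t': 0.1, 'q': array([-1.35746822e+00,  5.28362349e-01,  1.43376729e+00, -1.53435864e-06,
        1.18138722e+00, -1.78537131e-01]), 'qd': array([ 4.41043365e-04, -2.07015464e-03, -3.66562933e-03, -2.23064423e-04,
        7.05927021e-05,  2.78793489e-03]), 'tau': array([-3.16624946e-04, -4.43305099e+01, -1.78586340e+01, -3.19771079e-04,
        3.91119771e-03,  1.14691292e-05]), 'tcp_pos': array([ 0.23856768, -0.57700637,  0.23844031]), 'tool_rot': array([ 9.80866021e-01,  1.94681593e-01, -1.74448100e-05, -9.61947707e-04]), 'force': array([ 0.17100193,  0.78476908, -0.41883851]), 'ft_torque': array([0.02606735, 0.0260193 , 0.00873669]), 'gripper_force': 0.0, 'finger_gap': 0.997814291494828}
```

View pics/side0.png

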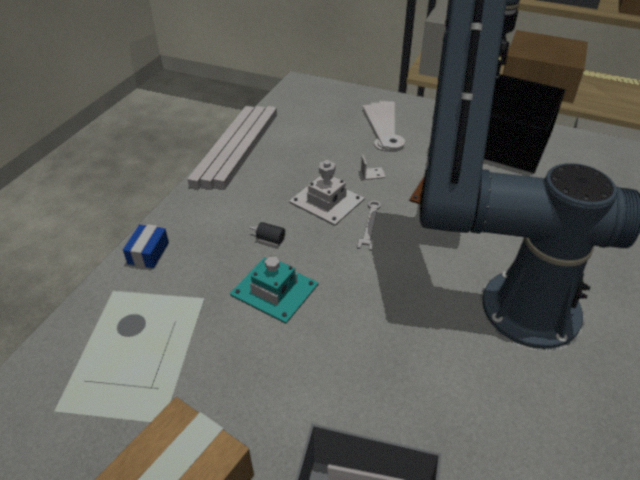

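View pics/top0.png

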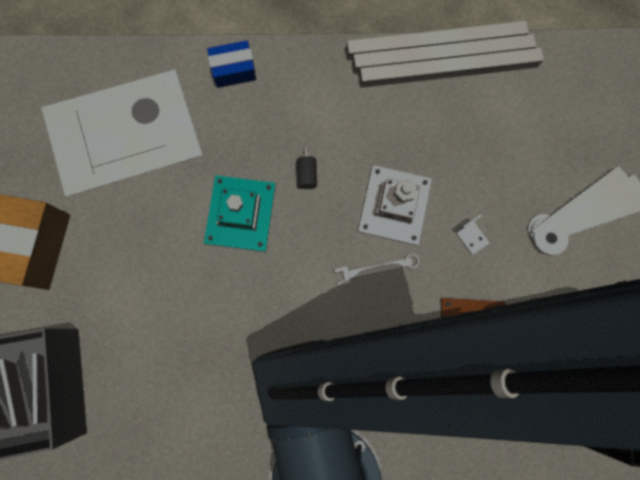

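Two things could be taken for the stand: the teal one (top 235,203; side 272,265), which is the look-alike, and the aluminium one (top 403,190; side 327,168), which has two stacked nuts. I choose the aluminium one. The motor is at top (306,172), the bracket at (471,234) and the spanner at (378,267). Next is one close crop to check the choice.

```bash
python3 - <<'E'
import cv2,numpy as np
a=cv2.imread("pics/top0.png")[155:255,350:450]; b=cv2.imread("pics/side0.png")[145:235,280:380]
r=lambda i:cv2.resize(i,None,fx=4,fy=4,interpolation=cv2.INTER_CUBIC)
b=cv2.copyMakeBorder(b,0,10,0,0,cv2.BORDER_CONSTANT)
cv2.imwrite("pics/crop0.png",np.hstack([r(a),r(b)]))
E
```

```text
(no output)
```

View pics/crop0.png

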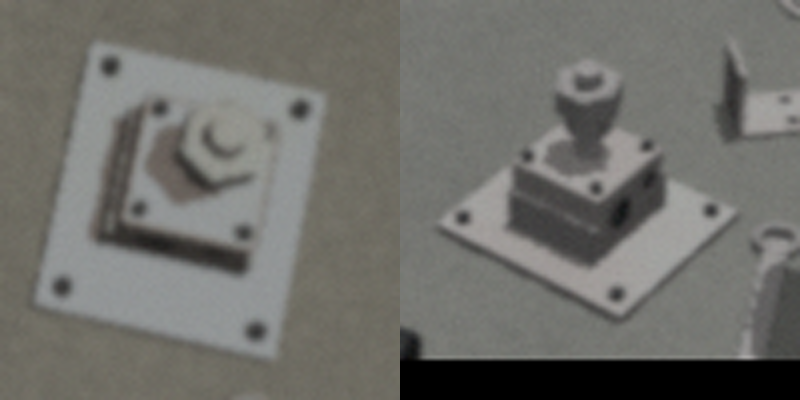

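The crop shows the aluminium stand with the hex nut: top nut centre at crop (222,140), i.e. pixel (405,190); side at (588,85), i.e. pixel (327,166). Next I'll enlarge the nut to get its flat angle, and compute the axis from the plate.

```bash
cat >h.py <<'E'
import numpy as np,cv2
from scipy.spatial.transform import Rotation as R
CAM=dict(side=([550.67280805,317.19176367,229.46383706],[-0.04870943,0,0,0,0],[0.12252591,0.86720777,0.92318165],[-0.18252721,0.89729915,-0.39323306,0.08310127]),
top=([485.54106003,311.54772787,241.9162863],[0.0346455,0,0,0,0],[0.28214785,0.0415902,1.00397008],[-0.69568455,0.71240102,-0.07252125,0.05699527]))
def K(c): f,u,v=CAM[c][0]; return np.array([[f,0,u],[0,f,v],[0,0,1.]])
def ray(c,px):
    p=cv2.undistortPoints(np.array(px,float).reshape(-1,1,2),K(c),np.array(CAM[c][1]))[:,0]
    return np.array(CAM[c][2]),R.from_quat(CAM[c][3]).apply(np.c_[p,np.ones(len(p))])
def plane(c,px,z):
    e,d=ray(c,px); return e+d*((z-e[2])/d[:,2])[:,None]
def proj(c,P):
    P=np.array(P,float).reshape(-1,3); r=R.from_quat(CAM[c][3]).inv()
    return cv2.projectPoints(r.apply(P-np.array(CAM[c][2])),np.zeros(3),np.zeros(3),K(c),np.array(CAM[c][1]))[0][:,0]
def tri(a,b):
    e1,d1=ray("top",a);e2,d2=ray("side",b);A=np.c_[d1[0],-d2[0]]
    t=np.linalg.lstsq(A,e2-e1,rcond=None)[0];p,q=e1+t[0]*d1[0],e2+t[1]*d2[0];return (p+q)/2,np.linalg.norm(p-q)
E
python3 - <<'E'
from h import *
np.set_printoptions(precision=4,suppress=True)
c=lambda p:np.array(p)/4+[350-.375,155-.375]
s=lambda p:(np.array(p)-[400,0])/4+[280-.375,145-.375]
P=plane("top",c([(90,42),(327,95),(277,358),(35,303)]),.008);print(P,P.mean(0))
P=plane("top",c([(110,66),(300,109),(257,332),(62,287)]),.008);print("holes",P.mean(0))
P=plane("top",c([(160,107),(139,208),(244,233)]),.060);print("upr",P,(P[0]+P[2])/2)
P=plane("side",s([(463,217),(711,211),(617,293)]),.008);print("side holes",P)
P=plane("side",s([(528,156),(647,146),(596,188)]),.060);print("side upr holes",P,(P[0]+P[1])/2)
print("studtop",tri(c((222,132)),s((588,73))))
a=cv2.imread("pics/top0.png")[175:207,386:426]; b=cv2.imread("pics/side0.png")[154:186,307:347]
r=lambda i:cv2.resize(cv2.normalize(i,None,0,255,cv2.NORM_MINMAX),None,fx=10,fy=10,interpolation=cv2.INTER_CUBIC)
cv2.imwrite("pics/crop1.png",np.hstack([r(a),r(b)]))
E
```

```text
[[ 0.6319 -0.1174  0.008 ]
 [ 0.5995 -0.2432  0.008 ]
 [ 0.4571 -0.207   0.008 ]
 [ 0.4891 -0.0817  0.008 ]] [ 0.5444 -0.1623  0.008 ]
holes [ 0.5447 -0.1624  0.008 ]
upr [[ 0.5784 -0.143   0.06  ]
 [ 0.5259 -0.1296  0.06  ]
 [ 0.5119 -0.1817  0.06  ]] [ 0.5452 -0.1623  0.06  ]
side holes [[ 0.6172 -0.1324  0.008 ]
 [ 0.4699 -0.2009  0.008 ]
 [ 0.4965 -0.1016  0.008 ]]
side upr holes [[ 0.5766 -0.1471  0.06  ]
 [ 0.5105 -0.1861  0.06  ]
 [ 0.5243 -0.1337  0.06  ]] [ 0.5435 -0.1666  0.06  ]
studtop (array([ 0.5425, -0.1587,  0.1272]), np.float64(0.003933776698068802))
```

View pics/crop1.png

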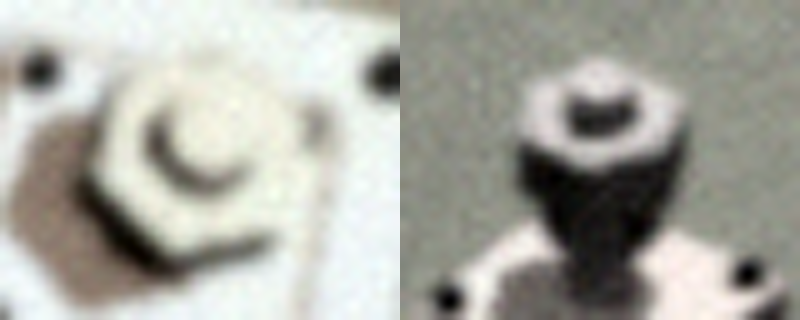

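Enlarged, the nut's top face in the left panel (top view) has corners near (95,170), (165,250) and (270,230), with the upper-left at about (125,75). In the side panel (right) they are about (580,163), (660,148) and (687,108).

```bash
python3 - <<'E'
from h import *
np.set_printoptions(precision=4,suppress=True)
c=lambda p:np.array(p)/10+[386-.45,175-.45]
s=lambda p:(np.array(p)-[400,0])/10+[307-.45,154-.45]
z=.115
C=plane("top",c([(95,170),(165,250),(270,230),(125,75)]),z)[:,:2]
for i,j in((0,1),(1,2),(3,0)):
    d=C[j]-C[i];print("edge",np.linalg.norm(d),"normal mod60",(np.degrees(np.arctan2(d[1],d[0]))-90)%60)
o=np.array([.5445,-.163])
for n,P in(("t",C),("s",plane("side",s([(520,98),(518,138),(580,163),(660,148),(687,108),(600,60)]),z)[:,:2])):
    v=P-o;print(n,P,np.linalg.norm(v,axis=1),np.degrees(np.arctan2(v[:,1],v[:,0]))%60)
# predicted hexes
for a in range(0,60,10):
    th=np.radians(a+30+60*np.arange(6));H=np.c_[o[0]+.022*np.cos(th),o[1]+.022*np.sin(th),np.full(6,z)]
    print(a,((proj("top",H)-[386-.45,175-.45])*10).round().astype(int).tolist(),((proj("side",H)-[307-.45,154-.45])*10+[400,0]).round().astype(int).tolist())
E
```

```text
edge 0.0202547009155977 normal mod60 7.82468753817389
edge 0.02049739378998278 normal mod60 9.819303359093851
edge 0.01986024407571594 normal mod60 10.019983297762934
t [[ 0.5408 -0.1415]
 [ 0.5248 -0.154 ]
 [ 0.5283 -0.1742]
 [ 0.5595 -0.1483]] [0.0218 0.0217 0.0197 0.021 ] [39.7194 35.3307 34.5996 44.3854]
s [[ 0.5646 -0.1645]
 [ 0.5585 -0.1489]
 [ 0.5404 -0.1452]
 [ 0.5245 -0.1586]
 [ 0.5246 -0.1767]
 [ 0.5524 -0.1873]] [0.0202 0.0199 0.0183 0.0204 0.0242 0.0256] [55.5969 45.3114 43.1072 47.4814 34.5506 48.0039]
0 [[143, 54], [91, 151], [154, 247], [270, 245], [321, 147], [258, 52]] [[504, 126], [558, 169], [647, 162], [680, 113], [626, 72], [539, 79]]
10 [[127, 66], [94, 171], [173, 255], [286, 233], [318, 127], [239, 44]] [[507, 135], [573, 171], [658, 156], [676, 104], [611, 69], [527, 85]]
20 [[114, 80], [100, 189], [193, 260], [299, 219], [312, 109], [219, 39]] [[513, 144], [588, 173], [667, 148], [670, 96], [596, 68], [518, 92]]
30 [[103, 96], [110, 207], [213, 261], [310, 203], [302, 92], [199, 38]] [[521, 152], [604, 172], [674, 140], [662, 88], [581, 68], [511, 100]]
40 [[96, 113], [122, 223], [233, 259], [317, 185], [290, 76], [180, 40]] [[532, 159], [619, 170], [679, 131], [651, 82], [566, 70], [506, 108]]
50 [[92, 132], [137, 236], [252, 253], [321, 166], [275, 63], [161, 46]] [[544, 164], [633, 167], [681, 122], [639, 76], [552, 74], [504, 117]]
```

Request:
send_rows(commands="85 1 -0.605 0 0;85 1 -0.605 0 0;85 1 -0.605 0 0;85 1 -0.605 0 0;85 1 -0.605 0 0;85 1 -0.605 0 0;85 1 -0.605 0 0;85 1 -0.605 0 0;85 1 -0.605 0 0;85 1 -0.605 0 0;85 1 -0.605 0 0;85 1 -0.605 0 0;85 1 -0.605 0 0;85 1 -0.605 0 0;85 1 -0.605 0 0;85 1 -0.605 0 0;85 1 -0.605 0 0;85 1 -0.605 0 0;85 1 -0.605 0 0;85 1 -0.605 0 0")

```text
t: 1.77
tcp_pos: [0.5162, -0.2, 0.2389]
tool_rot: [0.981, 0.195, -0.0, -0.0]
force: [0.4, -0.8, 0.3]
finger_gap: 0.998
gripper_force: 0.0
```

Request:
send_rows(commands="85 1 -0.6 0 0;85 1 -0.6 0 0;85 0 0 0 -1;85 0 0 0 -1;85 0 0 0 -1;85 0 0 0 -1;85 0 0 0 -1;85 0 0 0 -1;85 0 0 0 -1;85 0 0 0 -1;85 0 0 0 -1;85 0 0 0 -1;85 0 0 0 -1;85 0 0 0 -1;85 0 0 0 -1;85 0 0 0 -1;85 0 0 0 -1;85 0 0 0 -1;85 0 0 0 -1;85 0 0 0 -1")

```text
t: 3.43
tcp_pos: [0.5434, -0.1636, 0.2388]
tool_rot: [0.678, 0.735, -0.0, -0.001]
force: [-0.0, 0.2, 0.4]
finger_gap: 0.996
gripper_force: 0.0
```

Request:
send_rows(commands="85 0 0 0 -1;85 0 0 0 -1;85 0 0 0 -1;85 0 0 0 -1;85 0 0 0 -1;85 0 0 0 -1;85 0 0 0 -1;85 0 0 0 -1;85 0 0 0 -1;85 0 0 0 -1;85 0 0 0 -1;85 0 0 0 -1;85 0 0 0 -1;85 0 0 0 -1;85 0 0 0 -1;85 0 0 0 -1;85 0 0 0 -1;85 0 0 0 -1;85 0 0 0 -1;85 0 0 0 -1")

```text
t: 5.1
tcp_pos: [0.5434, -0.1635, 0.2388]
tool_rot: [0.047, 0.999, 0.0, -0.001]
force: [-0.4, 1.5, -0.5]
finger_gap: 0.995
gripper_force: 0.0
```

Request:
send_rows(commands="85 0 0 0 -1;85 0 0 0 -1;85 0 0 0 -1;85 0 0 0 -1;85 0 0 0 -1;85 0 0 0 -1;85 0 0 0 -1;85 0 0 0 -1;85 0 0 0 -1;85 0 0 0 -1;85 0 0 0 -1;85 0 0 0 -0.4;85 0 0 0 0;85 0 0 0 0")

```text
t: 6.27
tcp_pos: [0.5435, -0.1636, 0.239]
tool_rot: [-0.342, 0.94, 0.0, -0.0]
force: [1.0, -0.5, 0.0]
finger_gap: 0.993
gripper_force: 0.0
```

```bash
cat >st.py <<'E'
from station import readout
from h import *
np.set_printoptions(precision=4,suppress=True)
s=readout.sense();r=R.from_quat(s["tool_rot"]).as_matrix()
print("t",s["t"],"tcp",s["tcp_pos"],"q6",np.degrees(s["q"][5]),"yawY",np.degrees(np.arctan2(r[1,1],r[0,1])),"z",r[:,2],"F",s["force"],"T",s["ft_torque"],"tau6",s["tau"][5],"gap",s["finger_gap"]*85.4,s["gripper_force"])
d=r.T@(np.array([.544,-.163,.095])-s["tcp_pos"]);print("to go tool(mm)",d*1000)
E
python3 st.py; python3 - <<'E'
from station import cams
import cv2,numpy as np
a=cams.snapshot("top")["pixels"][:,:,::-1][120:240,340:480];b=cams.snapshot("side")["pixels"][:,:,::-1][90:210,260:400]
r=lambda i:cv2.resize(i,(400,343),interpolation=cv2.INTER_CUBIC)
cv2.imwrite("pics/m1.png",np.hstack([r(a),r(b)]))
E
```

```text
t 6.2667 tcp [ 0.5435 -0.1636  0.239 ] q6 -158.03070072754602 yawY 130.00308622933835 z [-0.0007  0.0004 -1.    ] F [ 0.997 -0.529  0.03 ] T [-0.0577 -0.0472 -0.036 ] tau6 -0.02372264221776277 gap 84.80733733175454 0.0
to go tool(mm) [ -0.7813   0.0524 143.9901]
```

View pics/m1.png

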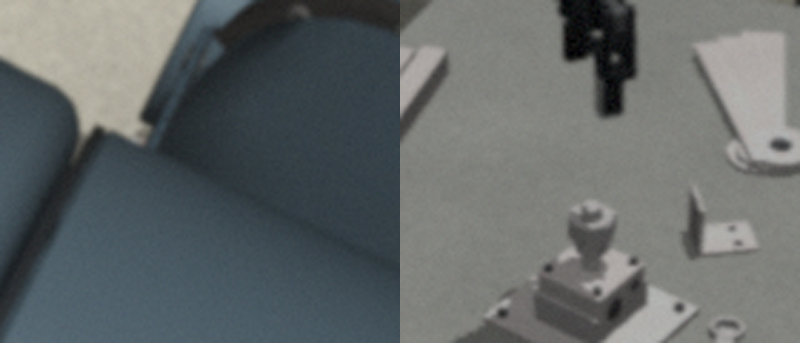

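Top view is blocked by the arm. In the side view (right panel) the gripper hangs right above the nut at (590,215), with the fingertips at (608,105). Descending now.

Request:
send_rows(commands="85 -0.04 0 1 0;85 0 0 1 0;85 0 0 1 0;85 0 0 1 0;85 0 0 1 0;85 0 0 1 0;85 0 0 0.8 0;85 0 0 0.4 0;85 0 0 0 0;85 0 0 0 0")

```text
t: 7.2
tcp_pos: [0.5445, -0.1633, 0.0953]
tool_rot: [-0.342, 0.94, 0.0, -0.0]
force: [-0.4, 0.3, 0.1]
finger_gap: 0.999
gripper_force: 0.0
```

```bash
python3 st.py; python3 - <<'E'
from station import cams
import cv2
b=cams.snapshot("side")["pixels"][:,:,::-1][115:205,270:390]
cv2.imwrite("pics/m2.png",cv2.resize(b,None,fx=6,fy=6,interpolation=cv2.INTER_CUBIC))
E
```

```text
t 7.2 tcp [ 0.5445 -0.1633  0.0953] q6 -157.991073029235 yawY 130.0346005834789 z [-0.0002  0.0002 -1.    ] F [-0.4246  0.2849  0.0739] T [ 0.0282  0.0366 -0.0095] tau6 0.00138854422402801 gap 85.31154961574065 0.0
to go tool(mm) [0.2042 0.5523 0.3131]
```

View pics/m2.png

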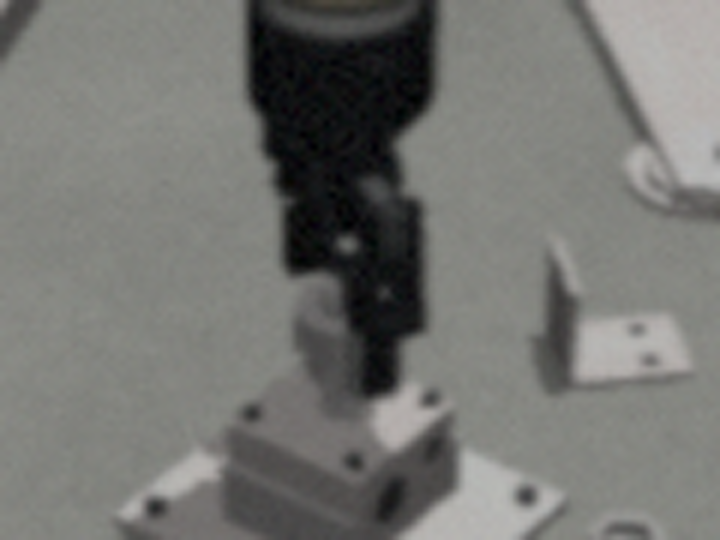

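The fingers straddle the nut (around (325,320)), with the near finger at (385,350). Closing gently first.

Request:
send_rows(commands="34 0 0 0 0;34 0 0 0 0;34 0 0 0 0;34 0 0 0 0;34 0 0 0 0;34 0 0 0 0;34 0 0 0 0;34 0 0 0 0", grip_force=25)

```text
t: 7.92
tcp_pos: [0.5442, -0.1627, 0.0961]
tool_rot: [-0.342, 0.94, 0.0, 0.0]
force: [-1.2, 1.7, 6.2]
finger_gap: 0.441
gripper_force: 25.8
```

```bash
python3 st.py
```

```text
t 7.9167 tcp [ 0.5442 -0.1627  0.0961] q6 -158.00362928958438 yawY 130.04148367180696 z [-0.0001  0.0007 -1.    ] F [-1.1777  1.7044  6.1912] T [0.4192 0.2111 0.0745] tau6 0.009556860022712499 gap 37.63104752575809 25.75238269753754
to go tool(mm) [ 0.3494 -0.0661  1.1336]
```

Gap is 37.6 mm, so the pads are flush on the flats and the side force is small. I'll grip harder and start turning.

Request:
send_rows(commands="34 0 0 0 0;34 0 0 0 0;34 0 0 0 0;34 0 0 0.005 1;34 0 0 0.005 1;34 0 0 0.005 1;34 0 0 0.005 1;34 0 0 0.005 1;34 0 0 0.005 1;34 0 0 0.005 1;34 0 0 0.005 1;34 0 0 0.005 1;34 0 0 0.005 1;34 0 0 0.005 1;34 0 0 0.005 1;34 0 0 0.005 1;34 0 0 0.005 1", grip_force=90)

```text
t: 9.33
tcp_pos: [0.5445, -0.1637, 0.0952]
tool_rot: [0.14, 0.99, -0.0, 0.0]
force: [-1.5, -1.2, 9.0]
finger_gap: 0.428
gripper_force: 89.3
```

```bash
python3 st.py
```

```text
t 9.3333 tcp [ 0.5445 -0.1637  0.0952] q6 -101.8214289736696 yawY 73.88687426938279 z [ 0.0007 -0.0011 -1.    ] F [-1.5451 -1.2338  8.9777] T [0.1004 0.3398 0.0818] tau6 -0.45907183550298214 gap 36.53849577318023 89.33393874467583
to go tool(mm) [0.6703 0.5114 0.1815]
```

Request:
send_rows(commands="34 0 0 0.005 1;34 0 0 0.005 1;34 0 0 0.005 1;34 0 0 0.005 1;34 0 0 0.005 1;34 0 0 0 0")

```text
t: 9.83
tcp_pos: [0.5444, -0.164, 0.0948]
tool_rot: [0.31, 0.951, -0.001, 0.001]
force: [-3.1, -1.7, 7.7]
finger_gap: 0.426
gripper_force: 89.3
```

```bash
python3 st.py
```

```text
t 9.8333 tcp [ 0.5444 -0.164   0.0948] q6 -81.85837868409205 yawY 53.92423238253461 z [ 0.0006 -0.0015 -1.    ] F [-3.0514 -1.677   7.7401] T [-0.05    0.3635 -0.0835] tau6 0.2206879248842597 gap 36.40743374558666 89.3175956653431
to go tool(mm) [ 0.8883  0.5747 -0.2502]
```

Request:
send_rows(commands="34 0 0 0.005 1;34 0 0 0.005 1;34 0 0 0.005 1;34 0 0 0.005 1;34 0 0 0.005 1")

```text
t: 10.25
tcp_pos: [0.5441, -0.1642, 0.0943]
tool_rot: [0.47, 0.883, -0.001, 0.0]
force: [-3.7, -2.7, 8.4]
finger_gap: 0.428
gripper_force: 89.6
```

```bash
python3 st.py
```

```text
t 10.25 tcp [ 0.5441 -0.1642  0.0943] q6 -61.82965964135245 yawY 33.92294174987154 z [ 0.    -0.002 -1.   ] F [-3.7046 -2.7312  8.4039] T [-0.2303  0.4742  0.1565] tau6 -0.3948181215673685 gap 36.52767904744126 89.64303157408722
to go tool(mm) [ 1.069   0.5935 -0.6705]
```

Request:
send_rows(commands="34 0 0 0.005 1;34 0 0 0.005 1;34 0 0 0.005 1;34 0 0 0.003 0.5")

```text
t: 10.58
tcp_pos: [0.5439, -0.1644, 0.0942]
tool_rot: [0.573, 0.819, -0.001, 0.001]
force: [-5.5, -2.6, 10.9]
finger_gap: 0.425
gripper_force: 90.1
```

```bash
python3 st.py
```

```text
t 10.5833 tcp [ 0.5439 -0.1644  0.0942] q6 -47.913006373247754 yawY 20.045210249117392 z [-0.0003 -0.0026 -1.    ] F [-5.4861 -2.5613 10.8837] T [-0.1784  0.5233  0.4857] tau6 0.33911867067217827 gap 36.29315641284258 90.07727497344604
to go tool(mm) [ 1.2351  0.5507 -0.772 ]
```

Request:
send_rows(commands="34 0 0 0 0;34 0 0 0 0;34 0 0 0 0")

```text
t: 10.83
tcp_pos: [0.5439, -0.1644, 0.0942]
tool_rot: [0.573, 0.82, -0.001, 0.001]
force: [-5.9, -1.9, 10.6]
finger_gap: 0.43
gripper_force: 89.8
```

```bash
python3 st.py
```

```text
t 10.8333 tcp [ 0.5439 -0.1644  0.0942] q6 -48.03058622642249 yawY 20.134525641194017 z [-0.0002 -0.0023 -1.    ] F [-5.853  -1.9364 10.5835] T [-0.2418  0.4365  0.1603] tau6 0.16331416089087725 gap 36.70097244811076 89.81789162673522
to go tool(mm) [ 1.2646  0.5472 -0.7533]
```

Request:
send_rows(commands="34 0 0 0 0.5;34 0 0 0 0;34 0 0 0 0")

```text
t: 11.08
tcp_pos: [0.5439, -0.1644, 0.0942]
tool_rot: [0.587, 0.81, -0.001, 0.001]
force: [-5.2, -2.3, 10.8]
finger_gap: 0.427
gripper_force: 89.9
```

```bash
python3 st.py
```

```text
t 11.0833 tcp [ 0.5439 -0.1644  0.0942] q6 -46.05005603413375 yawY 18.169779433954393 z [-0.0003 -0.0025 -1.    ] F [-5.2415 -2.3389 10.7641] T [-0.3065  0.485   0.271 ] tau6 0.2615822944790125 gap 36.42408865293 89.88023719692137
to go tool(mm) [ 1.2792  0.5399 -0.7659]
```

Request:
send_rows(commands="34 0 0 0 0.5;34 0 0 0 0;34 0 0 0 0.5;34 0 0 0 0;34 0 0 0 0")

```text
t: 11.5
tcp_pos: [0.5438, -0.1644, 0.0942]
tool_rot: [0.614, 0.789, -0.001, 0.001]
force: [-4.6, -3.1, 10.9]
finger_gap: 0.428
gripper_force: 90.0
```

```bash
python3 st.py
```

```text
t 11.5 tcp [ 0.5438 -0.1644  0.0942] q6 -42.070434333649146 yawY 14.206003910432424 z [-0.0005 -0.0026 -1.    ] F [-4.5712 -3.1367 10.8585] T [-0.2693  0.5371  0.3634] tau6 0.3658630885183811 gap 36.58586350228984 89.95875092572533
to go tool(mm) [ 1.3078  0.5311 -0.7806]
```

Request:
send_rows(commands="34 0 0 0 0.5;34 0 0 0 0;34 0 0 0 0")

```text
t: 11.75
tcp_pos: [0.5438, -0.1644, 0.0942]
tool_rot: [0.628, 0.778, -0.001, 0.001]
force: [-6.5, -3.0, 10.2]
finger_gap: 0.429
gripper_force: 90.0
```

```bash
python3 st.py
```

```text
t 11.75 tcp [ 0.5438 -0.1644  0.0942] q6 -40.07997219409319 yawY 12.224972767349847 z [-0.0006 -0.0027 -1.    ] F [-6.4756 -3.0308 10.2019] T [-0.341   0.5522  0.3899] tau6 0.4254231322556734 gap 36.65064852420137 90.013281487918
to go tool(mm) [ 1.3074  0.5221 -0.7937]
```

Request:
send_rows(commands="34 0 0 0 0.5;34 0 0 0 0;34 0 0 0 0.5;34 0 0 0 0;34 0 0 0 0")

```text
t: 12.17
tcp_pos: [0.5437, -0.1644, 0.0942]
tool_rot: [0.654, 0.756, -0.001, 0.001]
force: [-5.4, -2.8, 10.8]
finger_gap: 0.43
gripper_force: 90.1
```

```bash
python3 st.py
```

```text
t 12.1667 tcp [ 0.5437 -0.1644  0.0942] q6 -36.10348485706264 yawY 8.267198921942493 z [-0.0008 -0.0029 -1.    ] F [-5.3598 -2.7759 10.8165] T [-0.2922  0.516   0.5148] tau6 0.5528168007731438 gap 36.70903335988283 90.1331866379769
to go tool(mm) [ 1.3424  0.4889 -0.8001]
```

Request:
send_rows(commands="34 0 0 0 0.4;34 0 0 0 0;34 0 0 0 0")

```text
t: 12.42
tcp_pos: [0.5437, -0.1644, 0.0942]
tool_rot: [0.665, 0.747, -0.001, 0.001]
force: [-6.0, -3.0, 10.2]
finger_gap: 0.425
gripper_force: 90.1
```

```bash
python3 st.py
```

```text
t 12.4167 tcp [ 0.5437 -0.1644  0.0942] q6 -34.50550663963164 yawY 6.670087108137015 z [-0.0009 -0.0029 -1.    ] F [-6.0194 -2.9775 10.2006] T [-0.3177  0.5659  0.5569] tau6 0.5596894025802612 gap 36.33122657120826 90.13659422038472
to go tool(mm) [ 1.374   0.4769 -0.8092]
```

Request:
send_rows(commands="85 0 0 0 0;85 0 0 0 0;85 0 0 0 0;85 0 0 0 0;85 0 0 0 0;85 0 0 0 0;85 0 0 0 0;85 0 0 0 0;85 0 0 -0.3 0;85 0 0 -0.6 0;85 0 0 -1 0;85 0 0 -1 0;85 0 0 -1 0;85 0 0 -1 0;85 0 0 -1 0;85 0 0 -1 0;85 0 0 0 0;85 0 0 0 0")

```text
t: 13.92
tcp_pos: [0.5449, -0.1635, 0.2319]
tool_rot: [0.666, 0.746, 0.0, 0.002]
force: [-0.8, 0.4, -0.0]
finger_gap: 0.996
gripper_force: 0.0
```

```bash
python3 st.py; python3 - <<'E'
from station import cams
import cv2
b=cams.snapshot("side")["pixels"][:,:,::-1][90:270,230:420]
cv2.imwrite("pics/m3.png",cv2.resize(b,None,fx=3,fy=3,interpolation=cv2.INTER_CUBIC))
E
```

```text
t 13.9167 tcp [ 0.5449 -0.1635  0.2319] q6 -34.40097156341583 yawY 6.447215832476961 z [ 0.0028 -0.0015 -1.    ] F [-0.8444  0.425  -0.0267] T [-0.0027  0.0073  0.0591] tau6 4.988999080524081e-06 gap 85.04583376399884 0.0
to go tool(mm) [  0.8559  -1.231  136.9148]
```

View pics/m3.png

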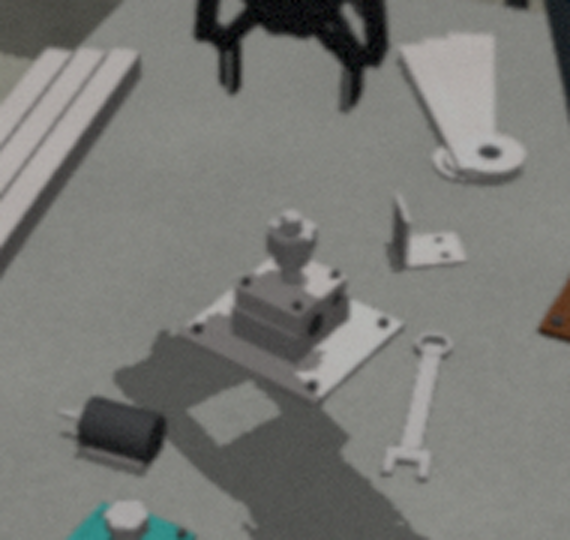

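The gripper is clear at the top of the crop. The nut sits on the stud at (290,235), and the motor (122,430), bracket (425,245) and spanner (420,400) look undisturbed. Torque before release read 0.56 N m at a standstill, so I'm handing in.

```bash
python3 -c "
from station import sign_off
print(sign_off())"
```

```text
the job is handed in; nothing more can be done
None
```

I ran the second nut down onto the first, tightened it to about 0.56 N m (read at a standstill), released it and handed the job in at about 14 s; the motor, bracket and spanner look undisturbed, and no verdict was returned.

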